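# Latch the sample case shut

## Robot

A 6-joint arm with a two-finger parallel gripper is mounted at the origin on a cart in front of the work surface, level with it; the furniture and walls round the work are solid. World frame = base frame: x ahead of the robot, y to its left, z up, the work surface at z = 0. Lengths are in mm, angles in rad, forces in N, time in s.
With the tool pointing down it reaches from about 350 to 975 mm from the base axis. Payload 7.1 kg.
Tool frame: the origin (TCP) lies at the very end of the fingers, on their centre line; the grasp point (between the pads) lies 19 mm behind it; z points along the fingers, y is the direction in which the jaws open and shut (so a half turn about z gives the same grasp; the last joint's range is limited). The gripper opens to 88 mm and grips with 3 to 60 N. Pads are 20 mm wide; open, the fingers measure 115 mm over their backs; the gripper's body (75 mm by 178 mm) begins 61 mm behind the grasp point.
Start: joints at [-1.354, 0.423, 1.63, -0, 1.089, -0.019], TCP at [146.032, -607.684, 222.675] pointing down, gripper open.
Joint ranges: [-3, 3], [-0.9, 2.11], [0.09, 2.58], [-1.31, 4.45], [0.11, 2.69], [-2.54, 2.54]. Speed limits (rad/s): [2.39, 2.39, 3.01, 3.14, 3.14, 3.14].

## Interface

Orientations are given as a rotation vector (axis times angle).
In Python, from workcell import * gives the robot as it stands.
- The arm moves only by the tool play_rows, never from a script. Its argument "plan" is text: rows parted by semicolons, each of 7 numbers parted by spaces: the finger opening in cm, from 0 to 8.78, then the shift along the tool's x, y, z in cm, then the turn, a rotation vector about the tool's x, y, z in degrees. A call has 1 to 20 rows; each row shifts and turns the commanded pose from where the row before left it, along the tool's axes as they then stand; what a row does not reach is not made up. A row lasts 1/8 s, in which the tool goes at most 62.5 mm and 10.7 degrees, less where a joint would pass 70% of its speed; a pose out of reach is approached as far as the arm can. A call is refused whole if a number of a shift passes 6.25 or a number of a turn 10.7, either way. A call with a gripper value outside its range is refused whole. The fingers move at their own pace and stop on an object; the grip force is fixed at half the most. Time passes only in rows, so rows that do not move let the fingers close. It gives the time, the measured TCP pose, the force and the opening at its end, in the units of the state.
- get_obs(): the state, without advancing time (a new reading comes with each control period).
- get_image(name): name is "scene" or "top" or "wrist"; returns a dict with "pixels" (420x560x3 uint8, red, green, blue), "range_z" (420x560 float32, mm along the optical axis (not along the pixel's ray), 0 where there is no reading), "fx", "fy", "cx", "cy" (pixels), "distortion" ([k1, k2, p1, p2, k3] as OpenCV has them; the pictures are not rectified), "eye" and "attitude" of the camera in the world. Camera axes: x right, y down, z forward; pixel columns grow to the right and rows downward; lengths in mm; the calibration is good to about 2 mm. A picture is of the moment at which its call begins.
- close_job(): hands the job in, once; it reports no verdict.
The state is a dict: "t": time; "qpos": joint angles; "qvel": joint speeds; "joint_torque": joint torques, N m; "ee_pos": TCP position; "orientation": TCP orientation; "ft_force": force on the tool from outside, world axes, zero at the start; "moment": the same for the moment, N m; "width": finger opening in mm.
Only numpy, scipy, OpenCV 4.12 (cv2) and the standard library are available. Lean on these libraries where they do the work, as an engineer would, in place of code of your own. Each camera call takes 0.05 s, during which the arm holds its last target. There are 200 camera calls.

## Task

Shut the lid of the grey sample case down onto its rubber seal, flip the wire loop of the toggle latch over the hook on the lid, and press the latch lever down past its snap point until it is fully home and the lid is pulled tight. Work gently, with light finger pressure on the lid, the thin wire loop and the lever, and leave the things standing round the case where they are.

Things in the scene. Friction and masses are not known exactly. Their poses are not given: they have to be found in the camera images.
- case: Grey sample case, 120 deep (x) x 190 wide (y) x 94 mm to the rim, fixed to the bench. Origin: centre of its underside. x points from its front face (x = -60 mm, facing the robot, turned up to 0.25 rad) to the back, z up. The latch is in the middle of the front face. What lies inside stays. Case, lid and lever are light parts: under 15 N of push is enough and safe.
- lid (a joint): Lid angle, rad: 0 = fully down on the rim, positive = open. A stiff hinge holds it where it is left (under 4 N at the front edge moves it). A springy seal under its front edge (6 N per mm) first touches at about 0.042 and pushes a released lid back to about 0.037, so it stands 4 to 5 mm high in front until the latch pulls it down to about 0.007.
- lid_front (a point): Middle of the lid's front upper edge, 120 mm from the hinge axis, 15 mm above the lid's underside. Lid 120 x 190 x 15 mm, hinged along the back rim; its flat top may be pressed on. Axes of the lid: x to the back, z out of its top. The keeper is on its front face, below this point.
- lid_hinge (a point): Point on the lid's hinge axis, middle of the back rim (case x = +60 mm, z = 94 mm).
- keeper_seat (a point): Keeper: steel hook 20 mm wide on the lid's front face, its 3 mm lip pointing up, outer side 19 mm from the lid. This point is where the centre of the loop's crossbar sits when hooked: 14 mm before the lid's face, just inside the lip, 2 mm above the slot's floor; the lip's top is 4 mm above it. A ramp from the lid slopes down to the seat. Axes as the lid's.
- bail_bar (a point): Middle of the crossbar of the latch's wire loop: wire 4 mm thick, loop 36 mm wide, crossbar along the case's y. Its legs are 47.4 mm long from this bar to their pivot on the lever, 12 mm along the lever from the lever's own pivot. The loop clears the keeper's lip only while the lever is still raised as found (value under 0.75) and the lid is down on its seal.
- bail: The wire loop. Origin: middle of its pivot on the lever; z points to the crossbar. It turns freely: at the start it leans out on a stop 0.45 rad above the lever; pushed in past upright it falls behind the lip onto the keeper's ramp, and slides down to its seat as the lever is lowered. Thin wire: keep pushes on it under 12 N.
- lever (a joint): Lever angle v, rad: the lever points v + 0.5 away from straight up, outward and then down; v = 0 is its highest; 2.59 = fully home on a hard stop, pointing down along the case front. Stays where left (friction 0.12 N m). With the loop hooked it is stiffer from about 1.4 (to 8 N or so at 25 mm), passes dead centre at about 2.41, and must be pushed on from there to the stop.
- lever_pivot (a point): Lever's pivot: 22 mm in front of the case's front face, 66 mm above the bench, axis along the case's y.
- lever_tip (a point): Free end of the lever, 34 mm along it from its pivot; the lever is a steel plate 18 mm wide (along y), 3 mm thick, its last 9 mm flared 4.5 mm to the side that is pressed (outward when home). This point lies in the middle of the thickness.
- bottle_mid (a point): White sample bottle 40 mm across, 85 mm tall, standing to the right of the case; centre, half-way up. Bystander.
- filter_mid (a point): White disc filter 48 mm across, 46 mm tall, standing to the right of the case; centre, half-way up. Bystander.
- cap_mid (a point): Grey screw cap 64 mm across, 24 mm tall, lying to the left of the case; centre, half-way up. Bystander.

How it is judged:
By the outcome, as a careful person would: the job done as asked, in the order asked, and still so for the second after the job is handed in, with the robot touching nothing.
It also fails if it takes over 54 s, if anything falls off the work surface, if the arm or the gripper's body presses on something with over 40 N, if the wrist force passes 120 N, or if a joint passes its speed limit or range.

## Working session

There is one attempt and no reset: what is moved stays moved. The work goes in short steps, Python scripts to look and compute and a tool call to move; the robot and the scene stay as the last step left them, time stands still between calls to the robot, and variables do not carry over. Pictures are saved under pics/ and viewed, about 8 in all and at most 12, crops included, and the job is handed in when it is done.

Besides the shell and the picture viewer there is one more tool, called as name(argument=value, ...), one argument or row to a line, values as JSON. play_rows: Moves the arm, as the interface text tells. Its arguments: {"type":"object","properties":{"plan":{"type":"string"}},"required":["plan"]}

```bash
ls; mkdir -p pics
cat > h.py <<'E'
from workcell import *
import numpy as np, cv2
from scipy.spatial.transform import Rotation as R
def cam(im):
    A=np.array(im["attitude"],float)
    Rm=A if A.shape==(3,3) else R.from_rotvec(A).as_matrix()
    K=np.array([[im["fx"],0,im["cx"]],[0,im["fy"],im["cy"]],[0,0,1]])
    return K,np.array(im["distortion"]),Rm,np.array(im["eye"])
def rays(im,uv):
    K,d,Rm,e=cam(im)
    n=cv2.undistortPoints(np.array(uv,float).reshape(-1,1,2),K,d)[:,0]
    return np.c_[n,np.ones(len(n))]@Rm.T
def pts(im,uv):  # range_z points
    uv=np.array(uv); z=im["range_z"][uv[:,1].astype(int),uv[:,0].astype(int)]
    return cam(im)[3]+rays(im,uv)*z[:,None]
def proj(im,P):
    K,d,Rm,e=cam(im)
    return cv2.projectPoints((np.array(P,float).reshape(-1,3)-e)@Rm,np.zeros(3),np.zeros(3),K,d)[0][:,0]
E
python3 - <<'E'
from h import *
for n in("scene","top"):
    im=get_image(n); print(n,im["eye"],im["attitude"],im["fx"])
    cv2.imwrite(f"pics/{n}0.png",im["pixels"][:,:,::-1])
    np.savez(f"{n}0.npz",**im)
o=get_obs(); print(o)
E
```

```text
pics
scene [204.41274256 629.88308319 594.22081884] [-0.65814741  2.47322525 -1.34841497] 433.85522929264687
top [443.27403386 -40.64314642 954.52886215] [-2.14449084  2.13026281 -0.1759477 ] 446.8563887438583
{'t': 0.1, 'qpos': array([-1.35403984e+00,  4.23754787e-01,  1.63060928e+00,  7.07902350e-06,
        1.08861181e+00, -1.89917742e-02]), 'qvel': array([-9.22324834e-05, -2.69652981e-03, -1.18379000e-03, -1.31603125e-04,
       -2.34317939e-04,  9.01340139e-04]), 'joint_torque': array([-1.05587391e-03, -5.45616531e+01, -2.74324554e+01,  6.44798228e-02,
        1.87338487e-02, -3.65630308e-05]), 'ee_pos': array([ 145.90453321, -607.20979145,  221.98714032]), 'orientation': array([-3.11842585e+00, -3.69288483e-01,  2.04608046e-04]), 'ft_force': array([-0.84169451, -0.75424591,  0.08612   ]), 'moment': array([-0.04414065,  0.0313474 , -0.0139111 ]), 'width': 88.07005337024613}
```

View pics/scene0.png

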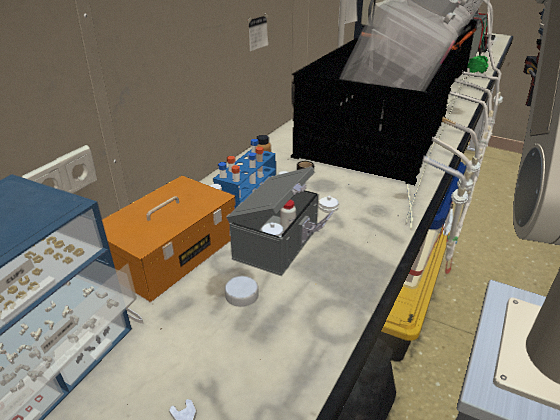

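View pics/top0.png

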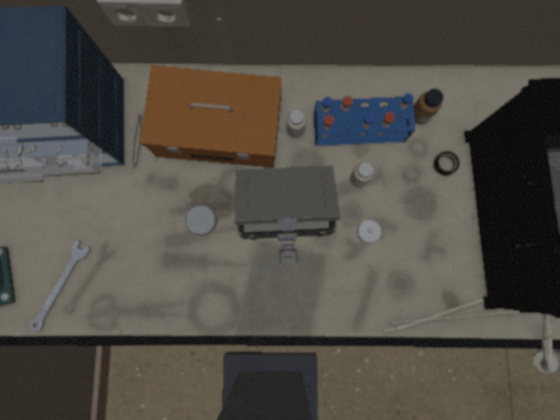

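Scene: grey case around (275,225), lid ajar, latch at (315,220). Top: lid (235–338,168–222), keeper (288,225), loop (288,250). Next I measure with the depth data.

Run:
```python
from h import *
for n,(u0,u1,v0,v1) in dict(top=(225,350,160,275),scene=(220,345,160,280)).items():
    im=dict(np.load(n+"0.npz")); 
    uu,vv=np.meshgrid(np.arange(u0,u1),np.arange(v0,v1)); uv=np.c_[uu.ravel(),vv.ravel()]
    P=pts(im,uv); ok=im["range_z"][uv[:,1],uv[:,0]]>0
    P=P[ok]; np.save(n+"P.npy",P)
    print(n,ok.mean())
    print("table z",np.median(P[P[:,2]<15][:,2]))
im=dict(np.load("top0.npz"))
for v in range(164,272,4):
    print(v,[tuple(np.round(p).astype(int)) for p in pts(im,[(245,v),(262,v),(280,v),(288,v),(296,v),(325,v)])])
for n,(u0,u1,v0,v1) in dict(top=(225,350,160,275),scene=(225,345,160,275)).items():
    im=dict(np.load(n+"0.npz"))
    c=im["pixels"][v0:v1,u0:u1,::-1]; c=cv2.convertScaleAbs(c,alpha=1.5); cv2.imwrite(f"pics/{n}c.png",cv2.resize(c,None,fx=5,fy=5,interpolation=cv2.INTER_CUBIC))
a=[cv2.imread(f"pics/{n}c.png") for n in("top","scene")]
a=[cv2.resize(x,(400,380)) for x in a]
cv2.imwrite("pics/both.png",np.hstack(a))
```

```text
top 0.9958956521739131
table z -0.11940064710313436
scene 0.9958666666666667
table z -1.0881973263219606
164 [(np.int64(692), np.int64(41), np.int64(15)), (np.int64(689), np.int64(4), np.int64(27)), (np.int64(696), np.int64(-34), np.int64(0)), (np.int64(697), np.int64(-52), np.int64(-3)), (np.int64(697), np.int64(-70), np.int64(0)), (np.int64(697), np.int64(-133), np.int64(0))]
168 [(np.int64(687), np.int64(42), np.int64(0)), (np.int64(687), np.int64(5), np.int64(1)), (np.int64(660), np.int64(-35), np.int64(107)), (np.int64(660), np.int64(-51), np.int64(107)), (np.int64(659), np.int64(-66), np.int64(110)), (np.int64(660), np.int64(-123), np.int64(111))]
172 [(np.int64(651), np.int64(33), np.int64(110)), (np.int64(650), np.int64(0), np.int64(113)), (np.int64(651), np.int64(-35), np.int64(110)), (np.int64(651), np.int64(-51), np.int64(111)), (np.int64(651), np.int64(-66), np.int64(113)), (np.int64(651), np.int64(-122), np.int64(114))]
176 [(np.int64(640), np.int64(32), np.int64(119)), (np.int64(641), np.int64(-1), np.int64(117)), (np.int64(642), np.int64(-35), np.int64(116)), (np.int64
[... 5912 characters left out ...]
4(102)), (np.int64(487), np.int64(-53), np.int64(-3)), (np.int64(487), np.int64(-70), np.int64(1)), (np.int64(487), np.int64(-131), np.int64(2))]
264 [(np.int64(478), np.int64(38), np.int64(-3)), (np.int64(478), np.int64(2), np.int64(1)), (np.int64(474), np.int64(-37), np.int64(112)), (np.int64(474), np.int64(-52), np.int64(112)), (np.int64(474), np.int64(-67), np.int64(112)), (np.int64(479), np.int64(-132), np.int64(-1))]
268 [(np.int64(469), np.int64(38), np.int64(0)), (np.int64(469), np.int64(2), np.int64(0)), (np.int64(470), np.int64(-36), np.int64(-1)), (np.int64(470), np.int64(-53), np.int64(1)), (np.int64(470), np.int64(-70), np.int64(2)), (np.int64(470), np.int64(-131), np.int64(1))]
```

View pics/both.png

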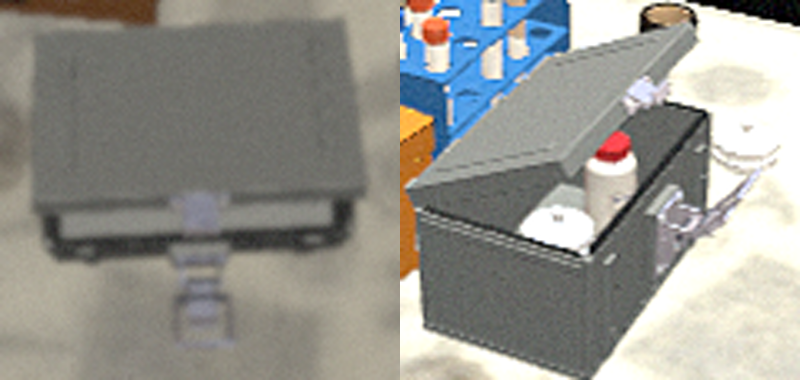

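Left crop: lid nearly square to the view, keeper below its front edge, lever and loop centred near y≈-52. Right crop: lid ~0.45 rad open, lever leaning out with the loop above it. Now fit the pose.

```bash
cat >> h.py <<'E'
def fit(P,guess_z=0):
    # lid plane by iterative lsq
    m=(P[:,2]>112)&(P[:,2]<158)&(P[:,0]>552)&(P[:,0]<650)&(abs(P[:,1]+48)<70)
    Q=P[m]
    for _ in range(6):
        c=np.linalg.lstsq(np.c_[Q[:,:2],np.ones(len(Q))],Q[:,2],rcond=None)[0]
        r=Q[:,2]-np.c_[Q[:,:2],np.ones(len(Q))]@c; Q=Q[abs(r)<max(2.5*r.std(),1)]
    return c,Q,r
E
python3 - <<'E'
from h import *
for n in("top","scene"):
    P=np.load(n+"P.npy"); c,Q,r=fit(P); print(n,c,len(Q),r.std(),"yaw",np.arctan2(c[1],c[0])-np.pi,"ang",np.arctan(np.hypot(*c[:2])))
    d=P[:,2]-np.c_[P[:,:2],np.ones(len(P))]@c; L=P[(abs(d)<5)&(P[:,2]>100)]
    h=cv2.minAreaRect(np.float32(L[:,:2])); print("lid rect",h, cv2.boxPoints(h).round(1).tolist())
    F=P[(P[:,2]<88)&(P[:,2]>15)&(P[:,0]<560)&(P[:,0]>515)&((P[:,1]>-30)|(P[:,1]<-75))]
    if len(F)>30:
        p=np.polyfit(F[:,1],F[:,0],1);res=F[:,0]-np.polyval(p,F[:,1]);F=F[abs(res)<4];p=np.polyfit(F[:,1],F[:,0],1); print("front face x=a*y+b",p,len(F),F[:,1].min(),F[:,1].max(),"yaw",-np.arctan(p[0]),"x at y=-52",np.polyval(p,-52))
    Rm=P[(abs(P[:,2]-94)<5)&(P[:,0]<560)]; print("rim",len(Rm),Rm.min(0),Rm.max(0))
    B=P[(P[:,0]<522)&(P[:,2]>50)]; print("latch",len(B)); 
    B=B[(B[:,0]<479)&(B[:,2]>100)]; print("bar",B.mean(0),B.min(0),B.max(0),np.polyfit(B[:,1],B[:,0],1) if len(B)>4 else "")
E
```

```text
top [-4.86284379e-01 -2.55147375e-02  4.28103608e+02] 3170 1.1934404927175517 yaw -6.230764617915499 ang 0.4531558649005615
lid rect ((597.607666015625, -46.485130310058594), (127.84587860107422, 190.69715881347656), 3.3491199016571045) [[528.2000122070312, 45.0], [539.4000244140625, -145.39999389648438], [667.0, -137.89999389648438], [655.9000244140625, 52.400001525878906]]
front face x=a*y+b [-5.21280081e-02  5.32548756e+02] 245 -144.70522309109873 44.029006421781794 yaw 0.052080868606915014 x at y=-52 535.2594120140625
rim 261 [ 484.12706018 -144.91880695   89.02965615] [557.92185502  45.65560583  98.96438048]
latch 282
bar [475.03821037 -52.41877899 110.78050446] [472.15739237 -70.43781964 106.05010551] [478.12788465 -36.58697311 113.89544064] [-3.06974625e-02  4.73429087e+02]
scene [-4.89190758e-01 -2.54389695e-02  4.29253135e+02] 906 0.48332854014752 yaw -6.231229959725736 ang 0.45549610079341085
lid rect ((598.852294921875, -45.00810241699219), (126.506103515625, 191.87255859375), 3.2142927646636963) [[530.2999877929688, 47.20000076293945], [541.0999755859375, -144.3000030517578], [667.4000244140625, -137.1999969482422], [656.5999755859375, 54.29999923706055]]
front face x=a*y+b [-8.62957061e-03  5.38005224e+02] 338 -241.84901656830516 49.29688355779717 yaw 0.008629356403860113 x at y=-52 538.4539620288737
rim 294 [ 482.16258228 -143.06366354   89.00281255] [559.6523189   48.98538865  98.93355919]
latch 191
bar [475.95577955 -49.22387959 109.8629166 ] [474.13882792 -68.38688523 107.32914386] [478.37727165 -32.52224166 112.32903645] [-3.14156969e-02  4.74409377e+02]
```

```bash
cat >> h.py <<'E'
YAW=.0525; HX=np.array([654.,-42.,94.])
ex=np.array([np.cos(YAW),np.sin(YAW),0]); ey=np.array([-np.sin(YAW),np.cos(YAW),0]); ez=np.array([0,0,1.])
def C(x,y,z): return HX+ex*(x-60)+ey*y+ez*(z-94)   # case coords -> world
def toC(p): d=np.array(p)-HX; return np.array([d@ex+60,d@ey,d[2]+94])
def tool(p): # delta (cm, tool axes) from current pose to world p; current in case coords
    o=get_obs(); Rm=R.from_rotvec(o["orientation"]).as_matrix()
    return ((np.array(p)-o["ee_pos"])@Rm/10).round(2)
def st():
    o=get_obs(); Rm=R.from_rotvec(o["orientation"]).as_matrix()
    Rc=np.c_[ex,ey,ez].T@Rm
    print("t",round(o["t"],2),"case",toC(o["ee_pos"]).round(1),"tx",Rc[:,0].round(3),"tz",Rc[:,2].round(3),"F",o["ft_force"].round(1),"w",round(o["width"],1))
E
python3 - <<'E'
from h import *
st()
im=dict(np.load("top0.npz"))
uu,vv=np.meshgrid(np.arange(400,560,3),np.arange(60,330,3));uv=np.c_[uu.ravel(),vv.ravel()]
P=pts(im,uv);P=P[(P[:,2]>40)&(P[:,2]<800)];print("crate",P.min(0),P.max(0))
for y0 in range(-700,-200,50):
    Q=P[(abs(P[:,1]-y0)<25)]
    if len(Q): print(y0,Q.min(0).round(),Q.max(0).round())
im=dict(np.load("topP.npy") and {} ) if 0 else im
print("bar case",toC((475.5,-51,110.5)),"goal turn about tool z deg:",)
Rm=R.from_rotvec(get_obs()["orientation"]).as_matrix()
G=np.c_[ex,-ey,-ez]; print(R.from_matrix(Rm.T@G).as_rotvec(degrees=True))
o=get_obs()["ee_pos"]
for w in [(250,-330,300),(400,-60,300),C(-35,0,260)]: print(w,((np.array(w)-o)@G/10).round(2)); o=np.array(w)
E
```

```text
t 0.1 case [-477.1 -537.8  222. ] tx [0.983 0.182 0.   ] tz [-0.     0.001 -1.   ] F [-0.8 -0.8  0.1] w 88.1
crate [ 370.77266467 -619.77738679   40.06840763] [ 826.37417331 -277.55399486  283.9975197 ]
-600 [ 754. -620.   42.] [ 757. -576.  102.]
-550 [ 371. -575.   40.] [ 756. -525.  192.]
-500 [ 393. -525.  130.] [ 773. -475.  264.]
-450 [ 391. -474.   40.] [ 773. -439.  284.]
-350 [ 787. -368.   41.] [ 826. -326.  103.]
-300 [ 749. -325.   42.] [ 823. -278.  115.]
bar case [-118.72634416    0.37934595  110.5       ] goal turn about tool z deg:
[-7.91807292e-02  5.40054007e-03  1.04991619e+01]
(250, -330, 300) [ 11.85 -27.14  -7.8 ]
(400, -60, 300) [ 16.4  -26.18   0.  ]
[559.13089181 -46.98520918 260.        ] [15.96 -0.46  4.  ]
```

play_rows(
  plan="0 0 0 0 0 0 5; 0 0 0 0 0 0 5.5; 0 1.5 -3.4 -1 0 0 0; 0 1.5 -3.4 -1 0 0 0; 0 1.5 -3.4 -1 0 0 0; 0 1.5 -3.4 -1 0 0 0; 0 1.5 -3.4 -1 0 0 0; 0 1.5 -3.4 -1 0 0 0; 0 1.5 -3.4 -1 0 0 0; 0 1.5 -3.4 -1 0 0 0; 0 2 -3.3 0 0 0 0; 0 2 -3.3 0 0 0 0; 0 2 -3.3 0 0 0 0; 0 2 -3.3 0 0 0 0; 0 2 -3.3 0 0 0 0; 0 2 -3.3 0 0 0 0; 0 2 -3.3 0 0 0 0; 0 2 -3.3 0 0 0 0",
)

```text
t: 2.35
ee_pos: [397.7, -56.4, 302.6]
orientation: [3.14, 0.083, -0.0]
ft_force: [-0.2, -0.4, 0.6]
width: 0.6
```

Run:
```python
from h import *
st(); print(tool(C(-33,0,175)))
```

```text
t 2.35 case [-196.7   -1.   302.6] tx [ 1.  0. -0.] tz [-0. -0. -1.] F [-0.2 -0.4  0.6] w 0.6
[16.37 -0.09 12.75]
```

play_rows(
  plan="0 4.1 0 1.2 0 0 0; 0 4.1 0 1.2 0 0 0; 0 4.1 0 1.2 0 0 0; 0 4.1 0 1.2 0 0 0; 0 0 0 2 0 0 0; 0 0 0 2 0 0 0; 0 0 0 2 0 0 0; 0 0 0 1.5 0 0 0; 0 0 0 0.5 0 0 0; 0 0 0 0.3 0 0 0; 0 0 0 0.3 0 0 0; 0 0 0 0.3 0 0 0; 0 0 0 0.3 0 0 0; 0 0 0 0.3 0 0 0",
)

```text
t: 4.1
ee_pos: [561.2, -49.1, 159.6]
orientation: [-3.141, -0.082, 0.0]
ft_force: [-3.0, -0.4, 4.2]
width: 0.3
```

Run:
```python
from h import *
st()
```

```text
t 4.1 case [-33.   -2.3 159.6] tx [ 1.  0. -0.] tz [-0.  0. -1.] F [-3.  -0.4  4.2] w 0.3
```

play_rows(
  plan="0 0 0 0.35 0 0 0; 0 0 0 0.35 0 0 0; 0 0 0 0.35 0 0 0; 0 0 0 0.35 0 0 0; 0 0 0 0.35 0 0 0; 0 0 0 0.35 0 0 0; 0 0 0 0.35 0 0 0; 0 0 0 0.35 0 0 0; 0 0 0 0.35 0 0 0; 0 0 0 0.35 0 0 0; 0 0 0 0.35 0 0 0; 0 0 0 0.3 0 0 0",
)

```text
t: 5.6
ee_pos: [561.1, -49.1, 117.9]
orientation: [-3.14, -0.083, 0.001]
ft_force: [-1.5, -0.5, 2.9]
width: 0.4
```

play_rows(
  plan="0 0 0 0.15 0 0 0; 0 0 0 0.15 0 0 0; 0 0 0 0.05 0 0 0",
)

```text
t: 5.98
ee_pos: [561.2, -49.1, 114.6]
orientation: [-3.14, -0.082, 0.0]
ft_force: [-0.9, -0.2, 3.2]
width: 0.4
```

play_rows(
  plan="0 0 0 0.1 0 0 0; 0 0 0 0.05 0 0 0; 0 0 0 0 0 0 0",
)

```text
t: 6.35
ee_pos: [561.2, -49.1, 113.3]
orientation: [-3.141, -0.082, 0.0]
ft_force: [-1.4, -0.1, 4.5]
width: 0.5
```

play_rows(
  plan="0 0 0 0.1 0 0 0; 0 0 0 0 0 0 0",
)

```text
t: 6.6
ee_pos: [561.2, -49.1, 112.6]
orientation: [3.14, 0.083, -0.0]
ft_force: [-4.6, -0.1, 7.0]
width: 0.4
```

play_rows(
  plan="0 0 0 0.1 0 0 0; 0 0 0 0 0 0 0",
)

```text
t: 6.85
ee_pos: [561.1, -49.1, 111.9]
orientation: [3.14, 0.083, -0.001]
ft_force: [-5.3, 0.7, 11.0]
width: 0.6
```

play_rows(
  plan="0 0 0 -0.5 0 0 0; 0 0 0 -1.5 0 0 0; 0 0 0 -2 0 0 0; 0 -3 -0.2 0 0 0 0; 0 -4 0 0 0 0 0; 0 -3.7 0 0 0 0 0; 0 0 0 2 0 0 0; 0 0 0 0.6 0 0 0; 0 0 0 0 0 0 0",
)

```text
t: 7.98
ee_pos: [454.8, -52.7, 125.3]
orientation: [3.141, 0.083, 0.0]
ft_force: [0.2, 1.0, 0.5]
width: 0.3
```

Run:
```python
from h import *
st()
im=get_image("scene"); p=im["pixels"]; cv2.imwrite("pics/s1.png",cv2.resize(p[130:280,200:400,::-1],None,fx=4,fy=4,interpolation=cv2.INTER_CUBIC))
t=get_image("top"); 
uu,vv=np.meshgrid(np.arange(235,340),np.arange(165,235)); uv=np.c_[uu.ravel(),vv.ravel()]; P=pts(t,uv)
P=P[(P[:,2]>104)&(P[:,2]<125)]; D=np.array([toC(q) for q in P]); 
for i in (1,):
  m=(abs(D[:,0])<50)&(abs(D[:,1])<85)&(abs(D[:,1])>20); print(m.sum(), np.polyfit(D[m,0],D[m,2],1))
```

```text
t 7.97 case [-139.5   -0.3  125.3] tx [1. 0. 0.] tz [ 0. -0. -1.] F [0.2 1.  0.5] w 0.3
3382 [-3.59243959e-02  1.11225829e+02]
```

View pics/s1.png

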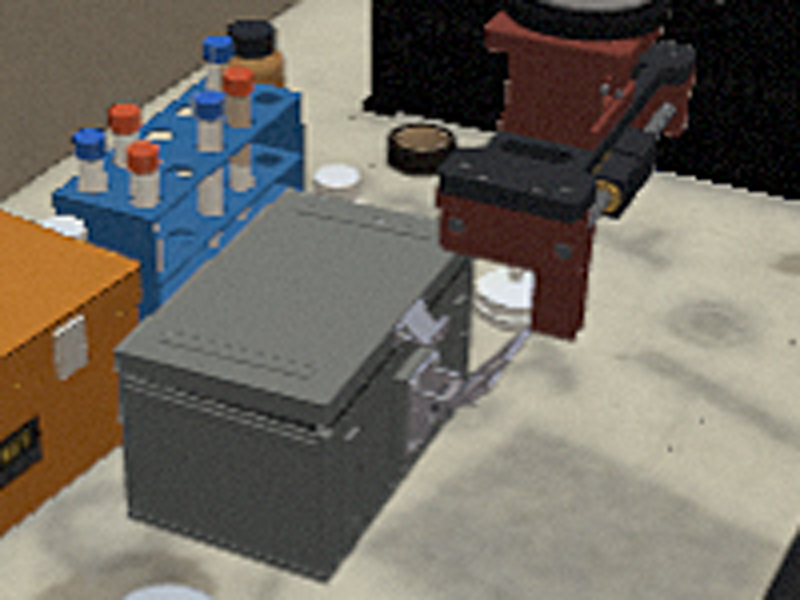

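The lid is down on its seal (0.036 rad), and the fingers stand outside the loop's bar at about (525,335). Next: push the loop in.

play_rows(
  plan="0 0 0 1 0 0 0; 0 0 0 1 0 0 0; 0 0.4 0 0 0 0 0; 0 0.4 0 0 0 0 0; 0 0.3 0 -0.05 0 0 0; 0 0.3 0 -0.05 0 0 0; 0 0.3 0 -0.05 0 0 0; 0 0.3 0 -0.05 0 0 0; 0 0.3 0 -0.05 0 0 0; 0 0.3 0 -0.05 0 0 0",
)

```text
t: 9.32
ee_pos: [480.5, -51.4, 108.2]
orientation: [-3.14, -0.082, -0.0]
ft_force: [-0.7, -0.4, -0.8]
width: 0.5
```

play_rows(
  plan="0 0.3 0 -0.05 0 0 0; 0 0.3 0 -0.05 0 0 0; 0 0.3 0 -0.05 0 0 0; 0 0.3 0 -0.05 0 0 0",
)

```text
t: 9.82
ee_pos: [492.5, -50.8, 110.2]
orientation: [3.141, 0.082, 0.0]
ft_force: [-0.4, -0.3, 0.4]
width: 0.5
```

Run:
```python
from h import *
st()
im=get_image("scene"); p=im["pixels"]; cv2.imwrite("pics/s2.png",cv2.resize(p[170:260,270:370,::-1],None,fx=6,fy=6,interpolation=cv2.INTER_CUBIC))
```

```text
t 9.82 case [-101.8   -0.3  110.2] tx [ 1. -0.  0.] tz [ 0. -0. -1.] F [-0.4 -0.3  0.4] w 0.5
```

View pics/s2.png

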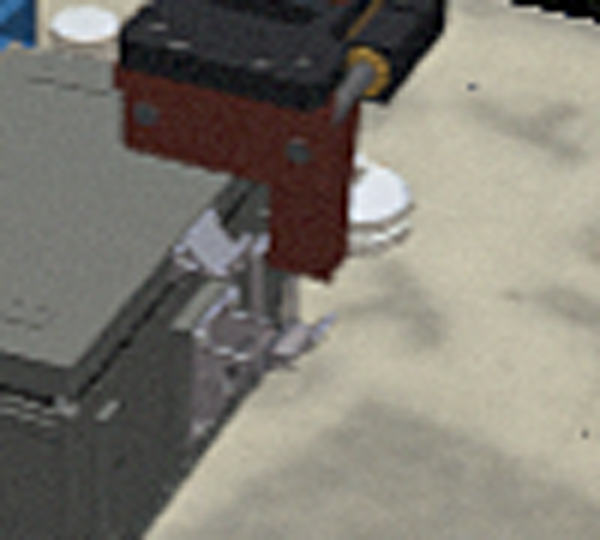

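The loop is about upright at (262,265) with the fingers behind it, and the lever is still raised at (310,335). A little further to topple it.

play_rows(
  plan="0 0.25 0 -0.05 0 0 0; 0 0.25 0 -0.05 0 0 0; 0 0.2 0 0 0 0 0; 0 0.1 0 0 0 0 0; 0 0 0 0 0 0 0",
)

```text
t: 10.5
ee_pos: [500.3, -50.3, 111.2]
orientation: [3.141, 0.083, -0.0]
ft_force: [-0.6, -0.5, -0.7]
width: 0.3
```

play_rows(
  plan="0 -1 0 -0.5 0 0 0; 0 -3 0 0 0 0 0; 0 -4 0 0 0 0 0; 0 0 0 0 0 0 0",
)

```text
t: 11.0
ee_pos: [416.6, -54.3, 116.1]
orientation: [-3.14, -0.082, 0.005]
ft_force: [0.3, 0.4, 1.6]
width: 0.2
```

Run:
```python
from h import *
st()
im=get_image("scene"); p=im["pixels"]; a=cv2.resize(p[170:260,270:370,::-1],(500,450),interpolation=cv2.INTER_CUBIC)
t=get_image("top");b=cv2.resize(t["pixels"][205:275,265:312,::-1],(300,450),interpolation=cv2.INTER_CUBIC)
cv2.imwrite("pics/s3.png",np.hstack([a,b]))
for v in range(220,262,3):
    print(v,[tuple(int(round(x)) for x in toC(q)) for q in pts(t,[(280,v),(288,v),(296,v)])])
```

```text
t 11.0 case [-177.8    0.2  116.1] tx [ 1.    -0.001 -0.003] tz [-0.003  0.001 -1.   ] F [0.3 0.4 1.6] w 0.2
220 [(-37, 11, 113), (-37, -4, 112), (-38, -19, 112)]
223 [(-42, 11, 111), (-43, -4, 114), (-44, -19, 112)]
226 [(-48, 12, 110), (-49, -4, 115), (-50, -19, 114)]
229 [(-54, 12, 112), (-55, -3, 117), (-55, -18, 113)]
232 [(-59, 12, 110), (-60, -3, 110), (-61, -18, 111)]
235 [(-65, 12, 113), (-66, -3, 110), (-67, -18, 112)]
238 [(-70, 13, 105), (-71, -3, 103), (-71, -18, 102)]
241 [(-75, 13, 96), (-77, -2, 111), (-77, -18, 98)]
244 [(-80, 13, 89), (-79, -3, 65), (-82, -18, 90)]
247 [(-86, 13, 82), (-85, -2, 70), (-87, -18, 83)]
250 [(-91, 14, 75), (-92, -2, 75), (-92, -18, 75)]
253 [(-92, 14, -4), (-98, -2, 76), (-94, -20, -2)]
256 [(-98, 14, -4), (-104, -1, 80), (-100, -20, -3)]
259 [(-105, 15, 0), (-110, -1, 82), (-106, -19, -1)]
```

View pics/s3.png

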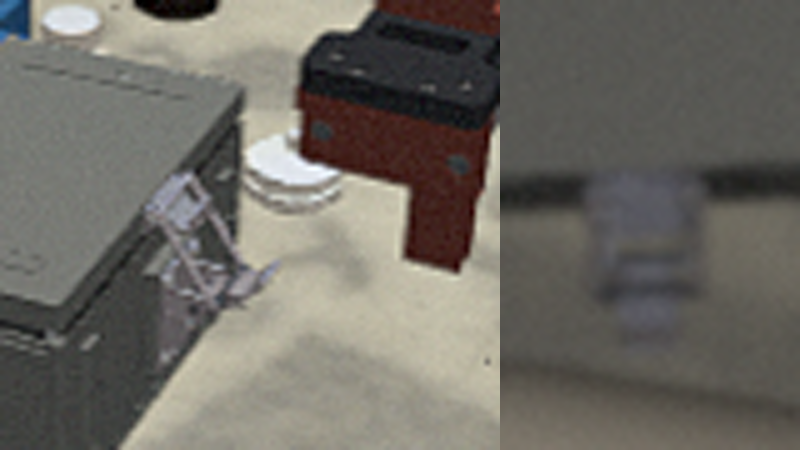

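The loop is now over the lip, its bar on the ramp at (175,190) (depth gives about case (-65,112)), and the lever tip is at (265,275). Next, press the lever down.

play_rows(
  plan="0 2 0 0 0 0 0; 0 2.4 0 0 0 0 0; 0 2 0 0.6 0 0 0; 0 0 0 1 0 0 0; 0 0 0 0.4 0 0 0; 0 0 0 0.3 0 0 0; 0 0 0 0.3 0 0 0; 0 0 0 0.3 0 0 0; 0 0 0 0.3 0 0 0; 0 0 0 0.3 0 0 0",
)

```text
t: 12.35
ee_pos: [482.8, -51.1, 81.2]
orientation: [-3.14, -0.083, 0.004]
ft_force: [-4.7, -0.6, 6.6]
width: 0.5
```

Run:
```python
from h import *
st();print(get_obs()["qpos"].round(2))
```

```text
t 12.35 case [-1.114e+02 -1.000e-01  8.120e+01] tx [ 1.     0.    -0.003] tz [-0.003  0.    -1.   ] F [-4.7 -0.6  6.6] w 0.5
[-0.13  0.45  2.02 -0.    0.67  1.39]
```

play_rows(
  plan="0 -0.15 0 0.2 0 0 0; 0 -0.15 0 0.2 0 0 0; 0 -0.15 0 0.2 0 0 0; 0 -0.15 0 0.2 0 0 0; 0 -0.15 0 0.2 0 0 0; 0 0 0 0 0 3 0; 0 0 0 0.2 0 3 0; 0 0 0 0.2 0 4 0",
)

```text
t: 13.35
ee_pos: [477.2, -51.7, 67.2]
orientation: [-3.124, -0.083, -0.277]
ft_force: [0.8, 0.5, 3.2]
width: 0.5
```

Run:
```python
from h import *
st();print(get_obs()["qpos"].round(2)); im=get_image("scene"); p=im["pixels"]; cv2.imwrite("pics/s4.png",cv2.resize(p[170:260,270:370,::-1],None,fx=5,fy=5,interpolation=cv2.INTER_CUBIC))
```

```text
t 13.35 case [-117.1   -0.4   67.2] tx [0.984 0.    0.176] tz [ 0.176 -0.    -0.984] F [0.8 0.5 3.2] w 0.5
[-0.16  0.43  2.15  0.1   0.39  1.28]
```

View pics/s4.png

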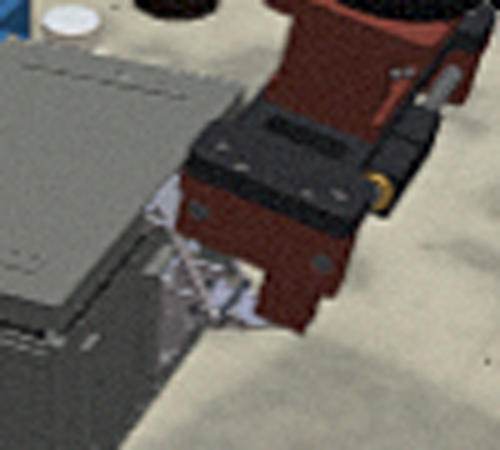

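The lever is near horizontal under the fingertips at (300,325), and the loop still lies on the keeper at (165,200). Follow the arc down.

play_rows(
  plan="0 -0.09 0 0.18 0 0 0; 0 -0.09 0 0.18 0 0 0; 0 -0.09 0 0.18 0 0 0; 0 -0.08 0 0.18 0 0 0; 0 0.02 0 0.23 0 0 0; 0 0.02 0 0.23 0 0 0; 0 0.02 0 0.23 0 0 0; 0 0.03 0 0.23 0 0 0",
)

```text
t: 14.4
ee_pos: [478.3, -51.5, 50.9]
orientation: [-3.124, -0.082, -0.276]
ft_force: [-0.7, 2.7, 7.3]
width: 0.7
```

Run:
```python
from h import *
st();print(get_obs()["qpos"].round(2))
```

```text
t 14.4 case [-115.9   -0.2   50.9] tx [0.985 0.    0.175] tz [ 0.175 -0.    -0.985] F [-0.7  2.7  7.3] w 0.7
[-0.16  0.47  2.15  0.11  0.35  1.27]
```

play_rows(
  plan="0 0.1 0 0.2 0 0 0; 0 0.1 0 0.2 0 0 0; 0 0.1 0 0.2 0 0 0; 0 0.1 0 0.2 0 0 0",
)

```text
t: 14.9
ee_pos: [483.5, -51.2, 43.7]
orientation: [-3.124, -0.082, -0.275]
ft_force: [-1.6, 1.7, 9.1]
width: 0.7
```

play_rows(
  plan="0 0.16 0 0.16 0 0 0; 0 0.16 0 0.16 0 0 0; 0 0.16 0 0.16 0 0 0; 0 0.16 0 0.16 0 0 0",
)

```text
t: 15.4
ee_pos: [490.8, -50.8, 38.5]
orientation: [-3.124, -0.082, -0.275]
ft_force: [-1.2, 1.8, 8.8]
width: 0.5
```

Run:
```python
from h import *
st()
```

```text
t 15.4 case [-103.5   -0.3   38.5] tx [0.985 0.    0.175] tz [ 0.175 -0.    -0.985] F [-1.2  1.8  8.8] w 0.5
```

Run:
```python
from h import *
im=get_image("scene"); p=im["pixels"]; cv2.imwrite("pics/s5.png",cv2.resize(p[180:255,280:360,::-1],None,fx=7,fy=7,interpolation=cv2.INTER_CUBIC))
```

```text
(no output)
```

View pics/s5.png

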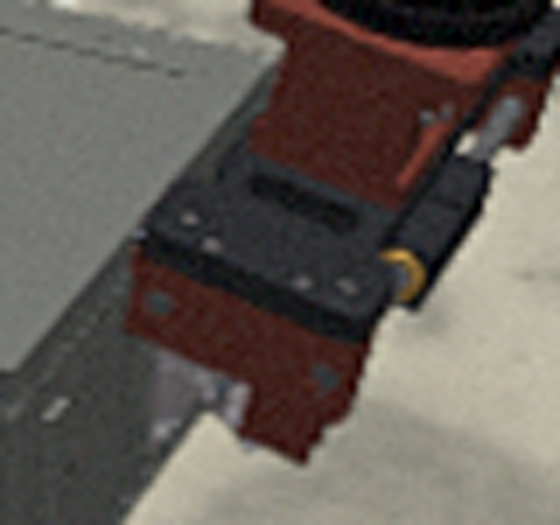

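The latch is hidden behind the fingers at (250,410). The nearly vertical force suggests the end face rides on the flare's edge, so I slip the fingers outward and lower, then push inward with their front side.

play_rows(
  plan="0 -0.3 0 0 0 0 0; 0 -0.3 0 0 0 0 0; 0 -0.3 0 0 0 0 0; 0 -0.3 0 0 0 0 0; 0 -0.1 0 0.2 0 0 0; 0 0 0 0.2 0 0 0",
)

```text
t: 16.2
ee_pos: [478.0, -51.5, 31.9]
orientation: [-3.124, -0.082, -0.273]
ft_force: [-0.4, -0.4, -0.0]
width: 0.3
```

Run:
```python
from h import *
st()
```

```text
t 16.2 case [-116.3   -0.3   31.9] tx [ 0.985 -0.     0.174] tz [ 0.174  0.    -0.985] F [-0.4 -0.4 -0. ] w 0.3
```

play_rows(
  plan="0 0.2 0 0.04 0 0 0; 0 0.2 0 0.04 0 0 0; 0 0.2 0 0.04 0 0 0; 0 0.2 0 0.04 0 0 0; 0 0 0 0 0 0 0",
)

```text
t: 16.82
ee_pos: [485.8, -51.0, 31.7]
orientation: [-3.124, -0.082, -0.272]
ft_force: [-2.5, 0.3, 0.5]
width: 0.6
```

play_rows(
  plan="0 0.2 0 0.04 0 0 0; 0 0.15 0 0.03 0 0 0; 0 0 0 0 0 0 0",
)

```text
t: 17.2
ee_pos: [488.1, -50.7, 31.0]
orientation: [-3.124, -0.082, -0.268]
ft_force: [-4.2, -1.8, -2.9]
width: 0.5
```

play_rows(
  plan="0 0.15 0 0.03 0 0 0; 0 0.15 0 0.03 0 0 0; 0 0 0 0 0 0 0",
)

```text
t: 17.58
ee_pos: [490.4, -50.5, 30.5]
orientation: [-3.124, -0.082, -0.265]
ft_force: [-4.4, -1.8, -4.5]
width: 0.5
```

play_rows(
  plan="0 0.15 0 0.03 0 0 0; 0 0.15 0 0.03 0 0 0; 0 0 0 0 0 0 0",
)

```text
t: 17.95
ee_pos: [495.6, -50.4, 31.4]
orientation: [-3.124, -0.082, -0.272]
ft_force: [-4.3, 1.0, -0.8]
width: 0.4
```

play_rows(
  plan="0 0.15 0 0.02 0 0 0; 0 0.15 0 0.02 0 0 0; 0 0 0 0 0 0 0",
)

```text
t: 18.32
ee_pos: [496.1, -50.2, 31.2]
orientation: [-3.124, -0.082, -0.265]
ft_force: [-10.9, -3.7, 4.4]
width: 0.3
```

Run:
```python
from h import *
st(); print(get_obs()["qpos"].round(3))
im=get_image("scene"); p=im["pixels"]; cv2.imwrite("pics/s6.png",cv2.resize(p[180:255,280:360,::-1],None,fx=7,fy=7,interpolation=cv2.INTER_CUBIC))
```

```text
t 18.32 case [-98.1   0.1  31.2] tx [0.986 0.    0.169] tz [ 0.169  0.001 -0.986] F [-10.9  -3.7   4.4] w 0.3
[-0.146  0.526  2.116  0.104  0.335  1.276]
```

View pics/s6.png

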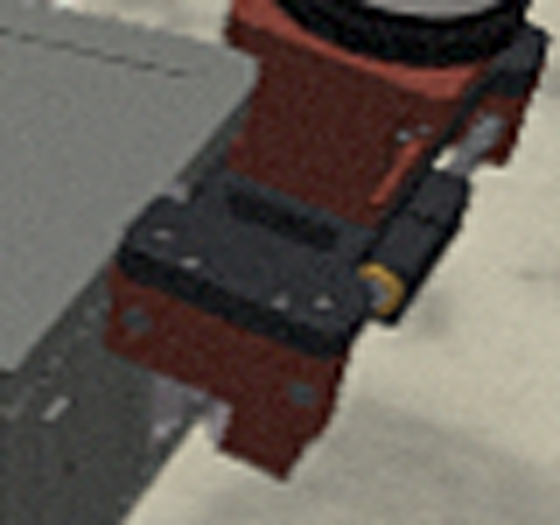

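The fingers have stopped against a hard stop (force jumped to 11 N with the finger face at the expected home position). I back off and check.

play_rows(
  plan="0 -0.4 0 0 0 0 0; 0 -1.5 0 0 0 0 0; 0 -3 0 -1 0 0 0; 0 -4 0 -3 0 0 0; 0 -4 0 -4 0 0 0; 0 0 0 -5 0 0 0; 0 0 0 0 0 0 0",
)

```text
t: 19.25
ee_pos: [351.7, -59.1, 140.9]
orientation: [-3.126, -0.082, -0.29]
ft_force: [0.1, 0.1, 1.3]
width: 0.9
```

Run:
```python
from h import *
st()
im=get_image("scene"); p=im["pixels"]; a=cv2.resize(p[170:260,270:370,::-1],(500,450),interpolation=cv2.INTER_CUBIC)
t=get_image("top");b=cv2.resize(t["pixels"][205:275,265:312,::-1],(300,450),interpolation=cv2.INTER_CUBIC)
cv2.imwrite("pics/s7.png",np.hstack([a,b]))
for n,im2,(u0,u1,v0,v1) in(("top",t,(235,340,165,235)),("scene",im,(225,345,170,240))):
  uu,vv=np.meshgrid(np.arange(u0,u1),np.arange(v0,v1)); P=pts(im2,np.c_[uu.ravel(),vv.ravel()])
  D=(P-HX)@np.c_[ex,ey,ez]+[60,0,94]
  m=(abs(D[:,0])<50)&(abs(D[:,1])<85)&(abs(D[:,1])>20)&(D[:,2]>103)&(D[:,2]<120); print(n,m.sum(),np.polyfit(D[m,0],D[m,2],1))
uu,vv=np.meshgrid(np.arange(295,335),np.arange(190,250)); P=pts(im,np.c_[uu.ravel(),vv.ravel()])
D=(P-HX)@np.c_[ex,ey,ez]+[60,0,94]
for z in range(26,116,6):
  m=(abs(D[:,2]-z)<3)&(abs(D[:,1])<24)&(D[:,0]<-62)&(D[:,0]>-130); print(z,m.sum(),(np.percentile(D[m,0],[0,20,50]).round(1) if m.sum() else ""), (D[m][D[m,0].argmin()].round(1) if m.sum() else ""))
```

```text
t 19.25 case [-242.8   -1.2  140.9] tx [0.983 0.    0.184] tz [ 0.184 -0.003 -0.983] F [0.1 0.1 1.3] w 0.9
top 3444 [-6.67178139e-03  1.09382201e+02]
scene 1534 [-6.34842003e-03  1.08630350e+02]
26 0  
32 20 [-86.7 -85.2 -69.3] [-86.7  -1.2  33.7]
38 36 [-84.8 -82.  -70.2] [-84.8   5.6  37.7]
44 28 [-82.  -81.4 -69.1] [-82.    5.3  44.5]
50 22 [-82.5 -81.6 -69.5] [-82.5   1.3  47.2]
56 29 [-82.8 -81.6 -80.1] [-82.8  13.6  55.5]
62 37 [-83.8 -82.1 -73.7] [-83.8  10.8  59.2]
68 56 [-84.  -81.3 -77.1] [-84.   12.3  67.9]
74 39 [-83.9 -77.8 -69.7] [-83.9  12.6  73.2]
80 40 [-78.5 -75.7 -66.8] [-78.5  16.3  78.9]
86 11 [-77.7 -76.2 -75. ] [-77.7 -16.8  83.5]
92 7 [-77.2 -76.3 -75.3] [-77.2  -6.1  94.8]
98 38 [-78.6 -76.3 -72.4] [-78.6   2.9 100.5]
104 44 [-78.3 -75.9 -67. ] [-78.3  -7.8 104.1]
110 0
```

View pics/s7.png

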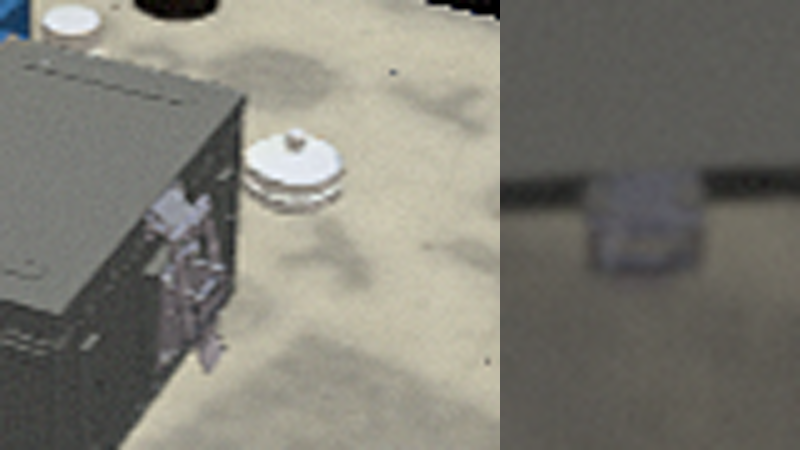

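The lever hangs vertically (plate at case x ≈ -82, flare at (210,350)), the loop is on the hook at (185,215), and the lid angle is 0.0065. Handing in.

```bash
python3 -c "
from h import *
st(); print(close_job())"
```

```text
t 19.35 case [-243.9   -0.6  138.1] tx [0.984 0.    0.178] tz [ 0.178 -0.001 -0.984] F [-1.  -0.  -0.6] w 0.5
the job is handed in; nothing more can be done
None
```

The case is shut and latched, and I handed the job in at about 19.4 s of the 54 s allowed.

- **Lid:** I pressed it down onto its seal with about 11–12 N at most. It stood at 0.036 rad when released, as expected for a lid resting on the seal.
- **Wire loop:** I pushed it in past upright with under about 1 N, measured at the end of each move. It fell behind the hook's lip while the lever was still raised.
- **Lever:** I pressed it down, then pushed it inward past its snap point to the hard stop, with about 12 N at most. On the way, the fingertips caught on the lever's flared end, so I backed off and finished the push from lower down.

The last checks, made with the robot clear of everything, agreed with a finished job:
- **Lid angle:** 0.0067 rad from the top camera and 0.0063 rad from the scene camera, against an expected 0.007.
- **Lever and loop:** the lever hangs straight down along the case front, and the loop is on the hook.
- **Bystanders:** I planned all moves clear of them, and the filter looks undisturbed. I did not measure the bottle's or cap's position again at the end.

No check failed.

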